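Shut the tumbler rack's gate and lock it with the rod

TASK

Swing the tumbler rack's end gate fully shut, so that the gate's eye comes into line between the rack's two eyes, then take the locking rod from its rest and slide it down the slope through all three eyes until its grip comes to rest on the upper eye, and let go of it. Leave the glasses and the other things on the ledge as they stand.

Things in the scene. Friction and masses are not known exactly. Their poses are not given: they have to be found in the camera images.
- rack: Fixed white-coated rack, z up. Origin on the work surface, below where the gate's eye stands when shut. +y runs along the row of glasses (floor, rails 58 high: x -123 to -17, y 23 to 305 mm). At its -y end stand two fixed eyes, 36 mm square plates 6 thick, 18 mm holes, on a line in the x-z plane rising 35 degrees from level towards +x, plates square to it, posts below; nothing beyond x = 45.
- eye_upper (a point): Centre of the hole of the upper fixed eye (mid-thickness), rack frame (23, 0, 106) mm. The rod enters here from above.
- eye_lower (a point): Centre of the hole of the lower fixed eye, rack frame (-23, 0, 74) mm; 56 mm from the upper one, centre to centre.
- gate_eye (a point): Centre of the hole (20 mm) of the gate's own eye, a 36 mm square plate 6 mm thick carried at the gate's free end. With the gate shut it stands midway between the two fixed eyes, at rack frame (0, 0, 90) mm, in line with them.
- gate_hinge (a point): Point on the gate's vertical hinge axis, 90 mm above the surface, at rack frame (-120, -28, 90) mm. The hinge post and knuckle reach up to 104 mm.
- gate (a joint): Gate swing, rad: 0 = shut at its stop (top bar along rack +x from the hinge), growing as the eye end swings out to rack -y, to 1.3. Light friction (0.06 N m), stays where left. Upright frame: top bar 10 mm thick, 90 mm up, 120 mm long; its eye is set 28 mm to the inner (+y) side of its far end; a lower bar 30 mm up. Push it shut from outside or pinch its top bar from above.
- rod: Loose locking rod: steel, 10 mm thick, round tip, reaching 100 mm out of a round black grip 26 mm thick, 70 mm long, on the same axis. Origin on the axis at the grip's flat shoulder; x points to the tip (x = 100 mm), the grip fills x = -70 to 0. About 80 g, balance point 23 mm from the shoulder towards the tip. The grip cannot pass the eyes. It starts level, 45 mm above the surface.
- rod_rest: Fixed white rest: a 100 x 50 mm foot with two notched cheeks 26 mm wide, 50 high, 6 thick, at x = -33 and +37 mm; the rod lies along its x axis, tip to +x, shoulder at x = -45 mm, so the grip is free beyond the cheeks. Origin: centre of its underside.
- tumbler0: Loose glass tumbler, 66 mm wide, 95 mm high, standing in the rack's first slot on a 12 mm high floor. Origin: centre of its underside.
- tumbler1: Same kind of glass, second slot.
- tumbler2: Same kind of glass, third slot.
- jug: Bystander: empty white ceramic jug, 110 mm wide, 150 mm high, handle to +y. Origin: centre of its underside.
- soap: Bystander: clear plastic soap bottle, 60 mm wide, 170 mm high. Origin: centre of its underside.
- squeezer: Bystander: red plastic citrus squeezer, 120 mm wide, 58 mm high. Origin: centre of its underside.
- strainer: Bystander: steel strainer bowl, 160 mm wide, 60 mm high, folding handle hanging to +y. Origin: centre of its underside.

How it is judged:
On the way:
1. the gate is swung shut (value of joint gate below 0.06 rad), for 0.2 s.
At the end, for the whole second after the job is handed in: The gate is shut (within 0.06 rad), the rod passes through all three eyes (upper, gate, lower; each hole's centre within 8 to 9 mm of the rod's axis) with its grip's shoulder on the upper eye (no more than 7 mm gap), and lies there at rest, let go (value of joint gate below 0.06 rad and x of eye_upper in the frame of rod between 0 and 0.01 m and y of eye_upper in the frame of rod between -0.008 and 0.008 m and z of eye_upper in the frame of rod between -0.008 and 0.008 m and y of gate_eye in the frame of rod between -0.009 and 0.009 m and z of gate_eye in the frame of rod between -0.009 and 0.009 m and x of eye_lower in the frame of rod between 0.04 and 0.08 m and y of eye_lower in the frame of rod between -0.008 and 0.008 m and z of eye_lower in the frame of rod between -0.008 and 0.008 m and linear speed of rod below 0.02 m/s and contact force between rod and the fingers below 0.05 N); the robot touches nothing.
It fails at once if a glass is tipped (angle between any of tumbler0, tumbler1, tumbler2's own z axis and vertical above 0.4 rad).
It fails at once if a glass is taken out of its slot or shoved (distance of any of tumbler0, tumbler1, tumbler2 from where it was at the start of the episode above 0.03 m).
It fails at once if another thing on the ledge is displaced (distance of any of jug, soap, squeezer, strainer from where it was at the start of the episode above 0.03 m).
It also fails if it takes over 54 s, if anything falls off the work surface, if the arm or the gripper's body presses on something with over 40 N, if the wrist force passes 120 N, or if a joint passes its speed limit or range.

ROBOT

A 6-joint arm with a two-finger parallel gripper is mounted at the origin on the work surface. World frame = base frame: x ahead of the robot, y to its left, z up, the work surface at z = 0. Lengths are in m, angles in rad, forces in N, time in s.
With the tool pointing down it reaches from about 0.325 to 0.75 m from the base axis. Payload 7.6 kg.
Tool frame: the origin (TCP) lies on the centre line of the jaws, within the pads' length; the fingertips stand 22 mm ahead of it and the grasp point (between the pads) lies 3 mm ahead of it; z points along the fingers, y is the line along which they close (so a half turn about z gives the same grasp; the last joint's range is limited). The gripper opens to 85 mm and grips with 20 to 120 N. Pads are 22 mm wide; open, the fingers measure 114 mm over their backs; the gripper's body (76 mm by 85 mm) begins 54 mm behind the grasp point. The pads swing forward as they close: fully open they stand 13 mm farther back than shut.
Start: joints at [-1.274, 0.052, 1.401, -0, 1.689, -0.07], TCP at [0.188, -0.49, 0.253] pointing down, gripper open.
Joint ranges: [-2.9, 2.9], [-0.91, 2.17], [0.12, 2.37], [-1.06, 4.2], [0.26, 2.73], [-2.93, 2.93]. Speed limits (rad/s): [2.57, 2.57, 3.01, 3.14, 3.14, 3.14].

INTERFACE

Orientations are given as a unit quaternion [w, x, y, z].
In Python, from rig import robot gives the robot as it stands.
- The arm moves only by the shell command python3 inch.py FILE [OPENING], which reads ROWS from the file FILE. ROWS is a JSON list of rows, 1 to 20 of them, each written [[dx, dy, dz], [rx, ry, rz]]: dx, dy, dz in m, then a rotation vector rx, ry, rz in rad; each row shifts and turns the commanded pose from where the row before left it, along the tool's axes as they then stand; what a row does not reach is not made up. A row lasts 1/10 s, in which the tool goes at most 0.05 m and 0.15 rad, less where a joint would pass 70% of its speed; a pose out of reach is approached as far as the arm can. OPENING is the finger opening in m, set as the command begins (- or left out keeps the last). The fingers move at their own pace and stop on an object; the grip force is fixed at half the most. Time passes only in rows, so rows that do not move let the fingers close. It prints the time, the measured TCP pose, the force, the opening and the grip force at its end. Input that does not fit is refused with a message, and nothing moves.
- robot.observe(): the state, without advancing time (a new reading comes with each control period).
- robot.capture(name): name is "scene" or "top" or "wrist"; returns the picture (400x640x3 uint8, blue, green, red); there is no depth.
- robot.camera_model(name): a dict with "mtx" (3x3 intrinsics, pixels), "R" (3x3) and "t" (3): a world point X has camera coordinates R X + t. Camera axes: x right, y down, z forward; pixel columns grow to the right and rows downward; lengths in m; the calibration is good to about 2 mm. A picture is of the moment at which its call begins: read the wrist's pose just before it. camera_model takes no time and is no camera call; for the wrist camera it gives the pose at the moment of the call.
- robot.finish_job(): hands the job in; it is judged then, once.
The state is a dict: "clock": time; "joints": joint angles; "qd": joint speeds; "joint_torque": joint torques, N m; "tool_pos": TCP position; "tool_rot": TCP orientation; "force": force on the tool from outside, world axes, zero at the start; "torque": the same for the moment, N m; "opening": finger opening in m; "gripper_force": force on a finger pad.
Only numpy, scipy, OpenCV 4.12 (cv2) and the standard library are available. Lean on these libraries where they do the work, as an engineer would, in place of code of your own. Each camera call takes 0.05 s, during which the arm holds its last target. There are 200 camera calls.

## Working session

There is one attempt and no reset: what is moved stays moved. The work goes in short steps, Python scripts to look and compute and a shell command to move; the robot and the scene stay as the last step left them, time stands still between calls to the robot, and variables do not carry over. Pictures are saved under pics/ and viewed, at most 10 in all, crops included, and the job is handed in when it is done.

```bash
ls; mkdir -p pics
python3 - <<'E'
from rig import robot
import cv2
for n in ("scene","top"):
    im=robot.capture(n); cv2.imwrite(f"pics/{n}0.png",im)
    m=robot.camera_model(n); print(n,m)
print(robot.observe())
E
```

```text
inch.py
pics
rig.py
scene {'mtx': array([[479.19407722,   0.        , 312.97998741],
       [  0.        , 479.19407722, 196.25418674],
       [  0.        ,   0.        ,   1.        ]]), 'R': array([[-0.33404816,  0.94253327, -0.00654636],
       [ 0.79327267,  0.27738339, -0.54201192],
       [-0.50904842, -0.18625113, -0.8403453 ]]), 't': array([ 0.20337181, -0.36495944,  1.76555491])}
top {'mtx': array([[414.17919868,   0.        , 312.21019862],
       [  0.        , 414.17919868, 195.9547192 ],
       [  0.        ,   0.        ,   1.        ]]), 'R': array([[ 0.01708422, -0.99980277,  0.01012674],
       [-0.99732106, -0.01776055, -0.07095966],
       [ 0.07112552, -0.00888733, -0.99742778]]), 't': array([-0.02673287,  0.53659559,  0.98072501])}
{'clock': 0.1, 'joints': array([-1.27431972e+00,  5.27527252e-02,  1.40160011e+00, -1.29763838e-05,
        1.68859651e+00, -7.02873123e-02]), 'qd': array([-1.18375446e-03, -1.38067263e-03, -5.19506013e-04,  1.90939795e-03,
       -7.88632879e-04,  5.42409214e-06]), 'joint_torque': array([ 6.55206113e-04, -3.82579100e+01, -3.60985637e+01, -2.02954075e-04,
        4.73468215e-03, -2.78873432e-05]), 'tool_pos': array([ 0.18822004, -0.48985286,  0.2525793 ]), 'tool_rot': array([-6.73284215e-04,  9.83232509e-01,  1.82355076e-01, -8.29563232e-05]), 'force': array([-0.32321513, -0.04378138, -0.24907269]), 'torque': array([ 0.00937777,  0.01774226, -0.00221449]), 'gripper_force': 0.0, 'opening': 0.08561421276336753}
```

View pics/top0.png

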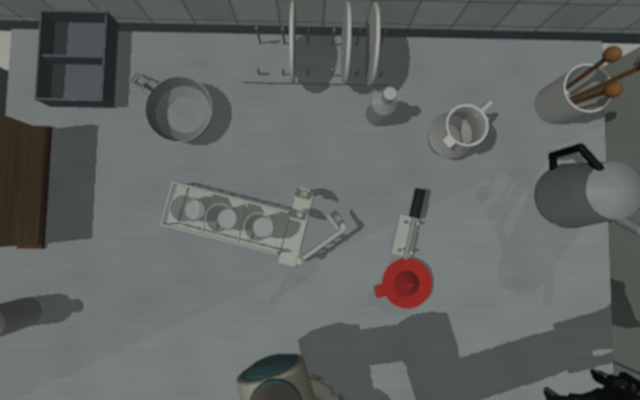

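View pics/scene0.png

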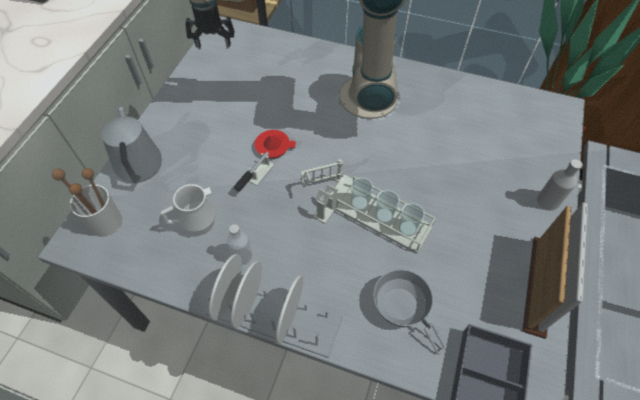

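The top picture shows the rack's eyes around (300,200), the open gate from (295,260) to (340,215), and the rod with its grip at (418,203), tip towards (403,250) beside the red squeezer. I'll enlarge both views.

Run:
```python
import cv2,numpy as np
t=cv2.imread("pics/top0.png")[175:275,260:440]; s=cv2.imread("pics/scene0.png")[145:225,225:365]
a=cv2.resize(t,(540*4//4+180,400),interpolation=3) if 0 else cv2.resize(t,None,fx=4.4,fy=4.4,interpolation=2)
cv2.imwrite("pics/c1.png",a); cv2.imwrite("pics/c2.png",cv2.resize(s,None,fx=5.7,fy=5.7,interpolation=2))
```

```text
(no output)
```

View pics/c1.png

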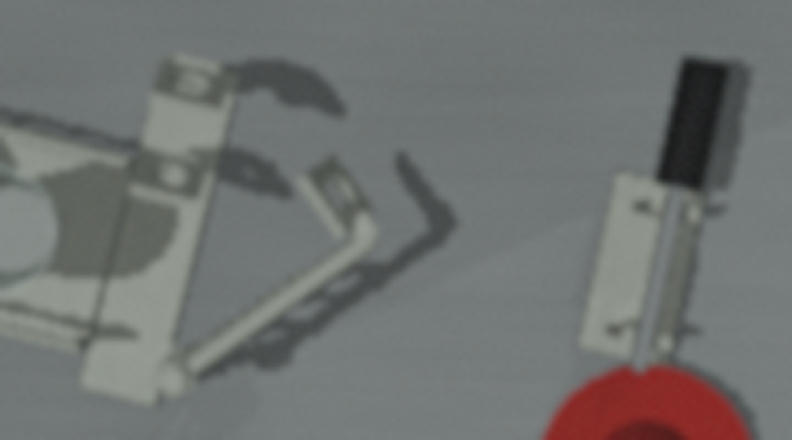

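View pics/c2.png

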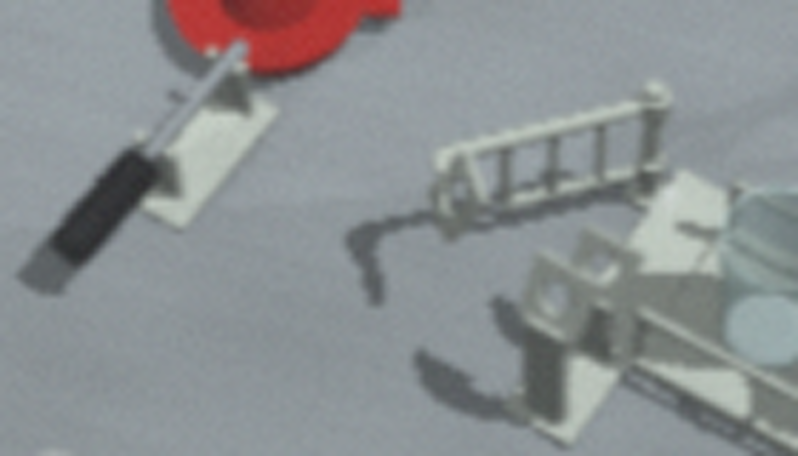

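The crops show: in c1 the upper eye hole (194,82), lower eye (174,175), hinge top (172,375), gate bar corner (362,238), grip end (706,62), shoulder (682,186). In c2 the upper eye is (553,295), hinge top (656,92), bar end (443,155), grip end (68,250), shoulder (143,165) and rod tip (240,47). I fit both poses to these.

```bash
cat > h.py <<'E'
import numpy as np
from scipy.spatial.transform import Rotation as R
from scipy.optimize import least_squares
def proj(m,X):
    c=np.asarray(X)@m["R"].T+m["t"]; p=c@m["mtx"].T; return p[...,:2]/p[...,2:]
def rz(a): return R.from_euler('z',a).as_matrix()
def rot(q): return R.from_quat(q,scalar_first=True).as_matrix()
E
python3 - <<'E'
from rig import robot
from h import *
T=robot.camera_model("top");S=robot.camera_model("scene")
cT=lambda u,v:(np.array([u,v])+.5)/4.4-.5+[260,175]
cS=lambda u,v:(np.array([u,v])+.5)/5.7-.5+[225,145]
A=np.array
def g(a,p): return A([-.12,-.028,0])+rz(-a)@A(p)
obs=[(T,cT(194,82),lambda a:A([.023,0,.106])),(T,cT(174,175),lambda a:A([-.023,0,.074])),(T,cT(172,375),lambda a:A([-.12,-.028,.104])),(T,cT(364,238),lambda a:g(a,[.12,0,.095])),(T,cT(340,190),lambda a:g(a,[.12,.028,.090])),
(S,cS(553,295),lambda a:A([.023,0,.106])),(S,cS(603,255),lambda a:A([-.023,0,.074])),(S,cS(656,92),lambda a:A([-.12,-.028,.104])),(S,cS(441,157),lambda a:g(a,[.12,0,.093])),(S,cS(456,190),lambda a:g(a,[.12,.028,.09]))]
f=lambda p:np.concatenate([proj(c,rz(p[2])@X(p[3])+[p[0],p[1],0])-o for c,o,X in obs])
r=least_squares(f,[.5,0,-.2,.7],loss='soft_l1');print("rack",r.x.round(4),f(r.x).round(1).reshape(-1,2).tolist())
ob=[(T,cT(706,62),[-.07,0,.045]),(T,cT(682,186),[0,0,.045]),(S,cS(68,250),[-.07,0,.045]),(S,cS(143,165),[0,0,.045]),(S,cS(240,47),[.1,0,.045])]
f=lambda p:np.concatenate([proj(c,rz(p[2])@A(X)+[p[0],p[1],0])-o for c,o,X in ob])
r=least_squares(f,[.5,-.2,3,],loss='soft_l1');print("rod",r.x.round(4),f(r.x).round(1).reshape(-1,2).tolist())
E
cat > go.py <<'E'
# go.py X Y Z yaw pitch : tool-frame move needed. frame 'r' prefix: X Y Z in rack frame (m), yaw relative to the rack
import sys; from rig import robot; from h import *
a=sys.argv[1:]; rack=a[0]=='r'; v=np.array(a[1:] if rack else a,float)
RK=np.array([.5129,.0073,0]); p=v[:3]; yaw=v[3]
if rack: p=RK+rz(-.252)@p; yaw+=-.252
o=robot.observe(); M=rot(o["tool_rot"])
Rt=rz(yaw)@np.diag([1.,-1,-1])@R.from_euler('y',v[4]).as_matrix()
w=p-o["tool_pos"]
print("t",round(o["clock"],2),"goal",p.round(4),"rotvec",R.from_matrix(M.T@Rt).as_rotvec().round(3),"delta now",(M.T@w).round(4),"delta after turn",(Rt.T@w).round(4))
E
python3 go.py r -.038 -.15 .25 0 0
```

```text
t 0.1 goal [ 0.4387 -0.1285  0.25  ] rotvec [-0.001  0.     0.619] delta now [ 0.3634 -0.2475  0.0029] delta after turn [ 0.1525 -0.4124  0.0026]
```

```bash
echo '[[[0,0,0],[0,0,0.124]],[[0,0,0],[0,0,0.124]],[[0,0,0],[0,0,0.124]],[[0,0,0],[0,0,0.124]],[[0,0,0],[0,0,0.123]],[[0.0127,-0.0344,0],[0,0,0]],[[0.0127,-0.0344,0],[0,0,0]],[[0.0127,-0.0344,0],[0,0,0]],[[0.0127,-0.0344,0],[0,0,0]],[[0.0127,-0.0344,0],[0,0,0]],[[0.0127,-0.0344,0],[0,0,0]],[[0.0127,-0.0344,0],[0,0,0]],[[0.0127,-0.0344,0],[0,0,0]],[[0.0127,-0.0344,0],[0,0,0]],[[0.0127,-0.0344,0],[0,0,0]],[[0.0127,-0.0344,0],[0,0,0]],[[0.0127,-0.0344,0],[0,0,0]],[[0,0,0],[0,0,0]],[[0,0,0],[0,0,0]]]' > path.dat && python3 inch.py path.dat 0; python3 go.py r -.038 -.15 .097 0 0
```

```text
clock: 2.0
tool_pos: [0.4389, -0.1279, 0.2528]
tool_rot: [0.0, 0.992, -0.125, -0.001]
force: [-0.7, 0.4, 0.3]
opening: 0.0003
gripper_force: 0.0
t 2.0 goal [ 0.4387 -0.1285  0.097 ] rotvec [0.    0.001 0.002] delta now [1.000e-04 6.000e-04 1.558e-01] delta after turn [-1.000e-04  6.000e-04  1.558e-01]
```

Tracking is accurate. Next I lower the tool, then push along −tool y by 0.1025, slowing down at the end.

```bash
echo '[[[0,0,0.039],[0,0,0]],[[0,0,0.039],[0,0,0]],[[0,0,0.039],[0,0,0]],[[0,0,0.039],[0,0,0]],[[0,0,0],[0,0,0]],[[0,0,0],[0,0,0]],[[0,-0.01,0],[0,0,0]],[[0,-0.01,0],[0,0,0]],[[0,-0.01,0],[0,0,0]],[[0,-0.01,0],[0,0,0]],[[0,-0.01,0],[0,0,0]],[[0,-0.01,0],[0,0,0]],[[0,-0.01,0],[0,0,0]],[[0,-0.01,0],[0,0,0]],[[0,-0.008,0],[0,0,0]],[[0,-0.005,0],[0,0,0]],[[0,-0.003,0],[0,0,0]],[[0,0,0],[0,0,0]]]' > path.dat && python3 inch.py path.dat; python3 go.py r -.038 -.0475 .097 0 0
python3 - <<'E'
from rig import robot; import cv2
s=robot.capture("scene")[145:225,265:365]; t=robot.capture("top")[175:275,260:380]
cv2.imwrite("pics/d.png",cv2.hconcat([cv2.resize(s,(400,320),interpolation=2),cv2.resize(t,(384,320),interpolation=2)]))
E
```

```text
clock: 3.8
tool_pos: [0.4629, -0.0351, 0.0972]
tool_rot: [-0.0, 0.992, -0.126, -0.0]
force: [-0.6, 0.7, -1.0]
opening: 0.0003
gripper_force: 0.0
t 3.8 goal [ 0.4643 -0.0292  0.097 ] rotvec [-0.  0.  0.] delta now [-0.0001 -0.006   0.0002] delta after turn [-0.0001 -0.006   0.0002]
```

View pics/d.png

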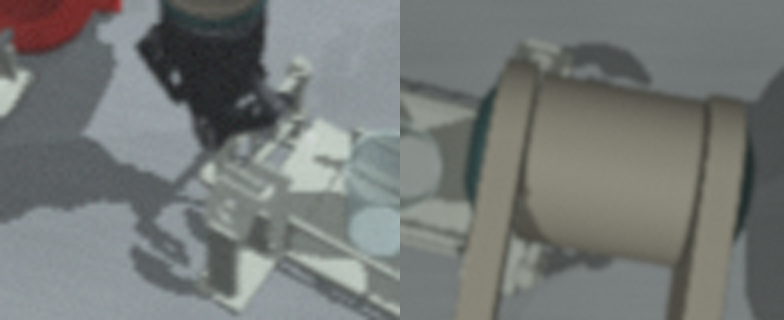

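The scene half shows the finger on the outside of the gate, with the gate's eye nearly between the fixed eyes at (225,185). The remaining few millimetres get small steps, watching the force.

```bash
echo '[[[0,-0.002,0],[0,0,0]],[[0,-0.002,0],[0,0,0]],[[0,-0.001,0],[0,0,0]],[[0,0,0],[0,0,0]],[[0,0,0],[0,0,0]]]' > path.dat && python3 inch.py path.dat ; echo '[[[0,-0.001,0],[0,0,0]],[[0,-0.001,0],[0,0,0]],[[0,0,0],[0,0,0]],[[0,0,0],[0,0,0]]]' > path.dat && python3 inch.py path.dat;echo '[[[0,-0.001,0],[0,0,0]],[[0,-0.001,0],[0,0,0]],[[0,0,0],[0,0,0]],[[0,0,0],[0,0,0]]]' > path.dat && python3 inch.py path.dat; python3 go.py r -.038 -.0475 .097 0 0
```

```text
clock: 4.4
tool_pos: [0.4641, -0.0305, 0.0973]
tool_rot: [-0.0, 0.992, -0.126, -0.0]
force: [-0.5, -0.5, 0.2]
opening: 0.0003
gripper_force: 0.0
clock: 4.8
tool_pos: [0.4646, -0.0286, 0.0973]
tool_rot: [-0.0, 0.992, -0.126, -0.0]
force: [-0.3, -0.4, -0.2]
opening: -0.0003
gripper_force: 0.1
clock: 5.2
tool_pos: [0.465, -0.027, 0.0973]
tool_rot: [0.0, 0.992, -0.126, -0.0]
force: [-0.5, -3.9, 0.1]
opening: -0.0
gripper_force: 2.0
t 5.2 goal [ 0.4643 -0.0292  0.097 ] rotvec [ 0.001 -0.    -0.   ] delta now [-0.0002  0.0023  0.0003] delta after turn [-0.0002  0.0023  0.0003]
```

```bash
echo '[[[0,-0.001,0],[0,0,0]],[[0,-0.001,0],[0,0,0]],[[0,0,0],[0,0,0]],[[0,0,0],[0,0,0]]]' > path.dat && python3 inch.py path.dat; echo '[[[0,0.005,0],[0,0,0]],[[0,0.02,0],[0,0,0]],[[0,0.035,0],[0,0,0]],[[0,0.02,-0.03],[0,0,0]],[[0,0,-0.04],[0,0,0]],[[0,0,-0.04],[0,0,0]],[[0,0,0],[0,0,0]],[[0,0,0],[0,0,0]]]' > path.dat && python3 inch.py path.dat
python3 - <<'E'
from h import *
yaw=2.9364;d=np.array([np.cos(yaw),np.sin(yaw)]); print("grasp",np.array([.4891,-.2575])-.032*d,"yaw",yaw-np.pi)
from rig import robot; T=robot.camera_model("top")
print("tip px",proj(T,[*(np.array([.4891,-.2575])+.1*d),.045]))
E
python3 go.py .5204 -.264 .16 -.2052 0
```

```text
clock: 5.6
tool_pos: [0.4651, -0.0267, 0.0973]
tool_rot: [0.002, 0.992, -0.126, -0.0]
force: [-4.3, -11.9, 1.6]
opening: 0.0001
gripper_force: 6.4
clock: 6.4
tool_pos: [0.446, -0.102, 0.208]
tool_rot: [-0.0, 0.992, -0.126, 0.001]
force: [0.2, 0.5, -0.7]
opening: 0.0001
gripper_force: 0.0
grasp [ 0.5204287  -0.26402018] yaw -0.20519265358979322
tip px [405.47986852 259.1958555 ]
t 6.4 goal [ 0.5204 -0.264   0.16  ] rotvec [-0.001 -0.002 -0.047] delta now [0.1123 0.1384 0.0481] delta after turn [0.1058 0.1435 0.048 ]
```

```bash
echo '[[[0,0,0],[0,0,-0.047]],[[0.0212,0.0287,0.002],[0,0,0]],[[0.0212,0.0287,0.002],[0,0,0]],[[0.0212,0.0287,0.002],[0,0,0]],[[0.0212,0.0287,0.002],[0,0,0]],[[0.0212,0.0287,0],[0,0,0]],[[0,0,0],[0,0,0]],[[0,0,0],[0,0,0]]]' > path.dat && python3 inch.py path.dat .06
python3 - <<'E'
from rig import robot; import cv2
print(robot.camera_model("wrist"))
w=cv2.resize(robot.capture("wrist"),(520,325)); 
t=cv2.imwrite("pics/t2.png",robot.capture("top"));t=cv2.imread("pics/t2.png")[180:270,270:345]
cv2.imwrite("pics/e.png",cv2.hconcat([w,cv2.resize(t,(270,325),interpolation=2)]))
E
python3 go.py .5204 -.264 .048 -.2052 0
```

```text
clock: 7.2
tool_pos: [0.5197, -0.264, 0.1969]
tool_rot: [-0.001, 0.995, -0.103, -0.002]
force: [-0.2, 0.5, -0.0]
opening: 0.0602
gripper_force: 0.0
{'mtx': array([[291.69054805,   0.        , 324.75708739],
       [  0.        , 291.69054805, 197.57327829],
       [  0.        ,   0.        ,   1.        ]]), 'R': array([[-0.20420709, -0.9789272 , -0.00099782],
       [-0.94371637,  0.19659088,  0.26599142],
       [-0.26019008,  0.05525899, -0.96397488]]), 't': array([-0.15269747,  0.52174837,  0.47334294])}
t 7.3 goal [ 0.5204 -0.264   0.048 ] rotvec [-0.001  0.002  0.001] delta now [0.001  0.0008 0.1503] delta after turn [0.0007 0.0006 0.1503]
```

View pics/e.png

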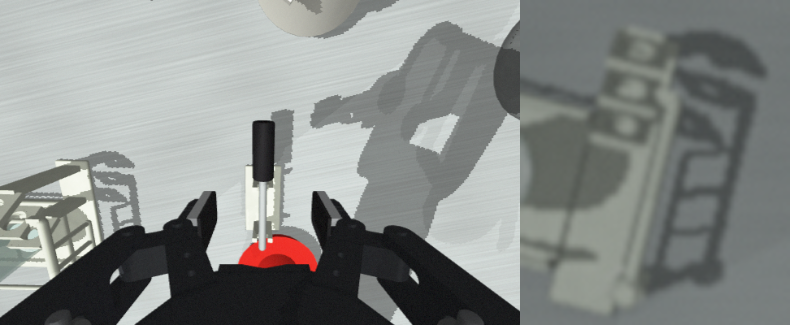

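The wrist half shows the grip at (263,120–181), centred between the open jaws, with the rod tip visible over the squeezer's rim. The top half shows the gate shut, its three eyes in line at (640,50), (630,87) and (628,123). I check both against the fitted poses.

Run:
```python
from rig import robot; from h import *
W=robot.camera_model("wrist");T=robot.camera_model("top")
rod=lambda x:np.array([.4891,-.2575,.045])+rz(2.9364)@[x,0,0]
for x in(-.07,0,.1):print((proj(W,rod(x))/1.2308).round(1))
for p in([.023,0,.106],[0,0,.09],[-.023,0,.074],[-.12,-.028,.104]):
    q=proj(T,rz(-.252)@p+[.5129,.0073,0]);print(((q-[270,180]+.5)*[3.6,3.61]+[520,0]).round(1))
```

```text
[264.  120.3]
[263.9 178.1]
[263.8 248.9]
[644.2  51.7]
[634.6  89.3]
[625.3 125.8]
[625.8 291.4]
```

```bash
echo '[[[0.001,0.0007,0.03],[0,0,0]],[[0,0,0.03],[0,0,0]],[[0,0,0.03],[0,0,0]],[[0,0,0.03],[0,0,0]],[[0,0,0.02],[0,0,0]],[[0,0,0.01],[0,0,0]],[[0,0,0],[0,0,0]],[[0,0,0],[0,0,0]]]' > path.dat && python3 inch.py path.dat && echo '[[[0,0,0],[0,0,0]],[[0,0,0],[0,0,0]],[[0,0,0],[0,0,0]],[[0,0,0],[0,0,0]],[[0,0,0],[0,0,0]],[[0,0,0],[0,0,0]],[[0,0,0],[0,0,0]],[[0,0,0],[0,0,0]]]' > path.dat && python3 inch.py path.dat 0
```

```text
clock: 8.1
tool_pos: [0.5216, -0.2651, 0.0507]
tool_rot: [0.0, 0.995, -0.102, 0.001]
force: [-0.2, 0.2, 0.6]
opening: 0.0595
gripper_force: 0.0
clock: 8.9
tool_pos: [0.5214, -0.2655, 0.0498]
tool_rot: [0.0, 0.995, -0.102, 0.001]
force: [1.3, -1.3, 4.9]
opening: 0.0242
gripper_force: 58.1
```

```bash
echo '[[[0.005,0,-0.001],[0,0,0]],[[0.005,0,-0.002],[0,0,0]],[[0.002,0,-0.01],[0,0,0]],[[0,0,-0.02],[0,0,0]],[[0,0,-0.03],[0,0,0]],[[0,0,-0.03],[0,0,0]],[[0,0,-0.03],[0,0,0]],[[0,0,-0.03],[0,0,0]],[[0,0,-0.03],[0,0,0]],[[0,0,-0.03],[0,0,0]],[[0,0,0],[0,0.12,0]],[[0,0,0],[0,0.12,0]],[[0,0,0],[0,0.12,0]],[[0,0,0],[0,0.12,0]],[[0,0,0],[0,0.131,0]],[[0,0,0],[0,0,-0]],[[0,0,0],[0,0,0]]]' > path.dat && python3 inch.py path.dat
python3 - <<'E'
import math
# TCP goal, rack frame: shoulder s up the slope from the eye; axis 4.8 mm ahead of TCP, shoulder 33.3 mm on -x
c,s=math.cos(.6109),math.sin(.6109)
for d in (.135,.1,0): 
    a=d+.0333; print(d, round(.023+a*c-.0048*s,4), 0, round(.106+a*s+.0048*c,4))
E
python3 go.py r .1581 0 .2065 0 .6109
```

```text
clock: 10.6
tool_pos: [0.5325, -0.2676, 0.2628]
tool_rot: [0.031, 0.949, -0.098, 0.298]
force: [0.3, -0.3, -1.1]
opening: 0.0243
gripper_force: 58.4
0.135 0.1581 0 0.2065
0.1 0.1294 0 0.1864
0 0.0475 0 0.129
t 10.6 goal [ 0.666  -0.0321  0.2065] rotvec [-0.027  0.002  0.038] delta now [ 0.0356 -0.2578  0.0935] delta after turn [ 0.0255 -0.2614  0.0866]
```

```bash
echo '[[[0,0,0],[-0.027,0.002,0.038]],[[0.001,-0.03,0],[0,0,0]],[[0.001,-0.03,0],[0,0,0]],[[0.001,-0.03,0],[0,0,0]],[[0.001,-0.03,0],[0,0,0]],[[0.001,-0.03,0.01],[0,0,0]],[[0.002,-0.03,0.014],[0,0,0]],[[0.002,-0.03,0.014],[0,0,0]],[[0.004,-0.03,0.014],[0,0,0]],[[0.006,-0.0214,0.014],[0,0,0]],[[0.0065,0,0.02],[0,0,0]],[[0,0,0],[0,0,0]],[[0,0,0],[0,0,0]],[[0,0,0],[0,0,0]]]' > path.dat && python3 inch.py path.dat; python3 go.py r .1581 0 .2065 0 .6109
python3 - <<'E'
from rig import robot; import cv2
from h import *
o=robot.observe();W=robot.camera_model("wrist");M=rot(o["tool_rot"])
w=robot.capture("wrist"); cv2.imwrite("pics/w3.png",w)
s=robot.capture("scene"); cv2.imwrite("pics/s3.png",s)
cv2.imwrite("pics/f.png",cv2.hconcat([cv2.resize(w[180:400,200:440],(440,403),interpolation=2),cv2.resize(s[140:240,270:360],(360,403),interpolation=2)]))
S=robot.camera_model("scene")
for n,x in(("sh",-.0333),("tip",-.1333)):
    P=o["tool_pos"]+M@[x,0,.0048];print(n,proj(W,P).round(1),proj(S,P).round(1))
for p in([.023,0,.106],[0,0,.09],[-.023,0,.074]):
    P=rz(-.252)@p+[.5129,.0073,0];print(proj(W,P).round(1),proj(S,P).round(1))
E
```

```text
clock: 12.0
tool_pos: [0.6663, -0.0322, 0.2079]
tool_rot: [0.038, 0.946, -0.12, 0.3]
force: [-0.3, -0.1, -1.0]
opening: 0.0243
gripper_force: 58.5
t 12.0 goal [ 0.666  -0.0321  0.2065] rotvec [ 0.001 -0.003 -0.   ] delta now [-0.0011 -0.      0.0009] delta after turn [-0.0011 -0.      0.001 ]
sh [323.6 321.9] [299.2 210.2]
tip [323.7 465.3] [316.1 200.3]
[323.7 506.1] [321.6 197.1]
[323.7 535.9] [325.8 194.6]
[323.7 563.5] [329.9 192.2]
```

View pics/f.png

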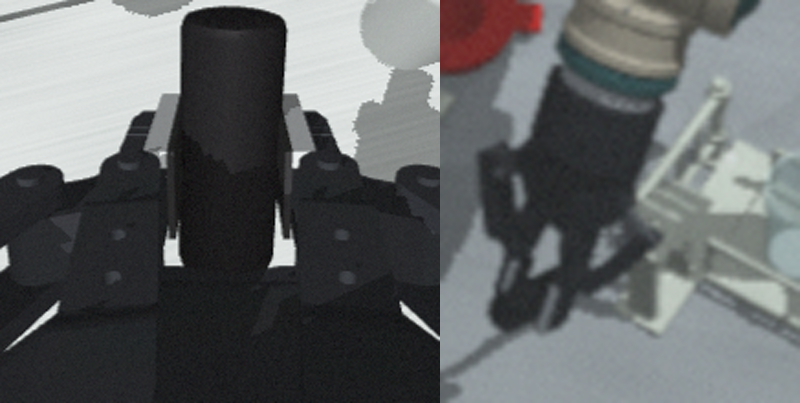

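The wrist half shows the grip between the pads, seeming to lean slightly to the right at its top end (about (234,15) against (227,268) at the bottom). In the scene half the rod points at the upper eye near (650,235). I measure the lean and zoom in on the tip.

Run:
```python
from rig import robot; import cv2
from h import *
w=cv2.cvtColor(cv2.imread("pics/w3.png"),6)
for r in range(190,232,6):
    print(r,[int(x) for x in w[r,288:368:2]])
o=robot.observe();W=robot.camera_model("wrist");M=rot(o["tool_rot"])
for x in(.0367,.02): print(proj(W,np.array([o["tool_pos"]+M@[x,y,.0048] for y in(-.013,0,.013)])).round(1).tolist())
s=cv2.imread("pics/s3.png")[165:235,285:355]; t=robot.capture("top")[165:235,275:345]
g=lambda i:cv2.convertScaleAbs(cv2.resize(i,(400,400),interpolation=2),alpha=1.7)
cv2.imwrite("pics/g.png",cv2.hconcat([g(s),g(t)]))
```

```text
190 [223, 225, 223, 222, 224, 219, 99, 28, 28, 27, 23, 25, 17, 22, 26, 22, 19, 22, 27, 27, 27, 27, 24, 22, 23, 24, 26, 28, 29, 25, 23, 18, 23, 121, 223, 222, 222, 221, 220, 221]
196 [227, 227, 224, 222, 223, 137, 26, 31, 37, 38, 37, 42, 41, 45, 42, 47, 53, 45, 45, 43, 36, 34, 40, 40, 44, 31, 36, 36, 29, 36, 36, 27, 29, 23, 111, 221, 219, 220, 220, 220]
202 [222, 222, 222, 223, 223, 136, 34, 34, 39, 35, 38, 38, 36, 38, 41, 43, 45, 45, 45, 48, 45, 43, 45, 40, 37, 40, 37, 34, 34, 31, 35, 30, 30, 26, 155, 224, 225, 223, 225, 224]
208 [224, 223, 221, 221, 221, 135, 28, 33, 29, 34, 38, 38, 39, 38, 40, 39, 42, 43, 48, 43, 45, 47, 43, 44, 39, 37, 39, 37, 29, 31, 28, 28, 25, 21, 197, 221, 224, 225, 223, 223]
214 [221, 221, 220, 222, 224, 124, 28, 35, 35, 36, 36, 35, 35, 39, 42, 41, 46, 46, 47, 44, 40, 43, 42, 39, 41, 41, 34, 34, 37, 33, 30, 32, 25, 18, 212, 224, 226, 221, 219, 219]
220 [225, 224, 222, 224, 226, 126, 32, 32, 36, 37, 38, 37, 39, 42, 40, 42, 48, 46, 42, 44, 44, 40, 42, 40, 41, 36, 39, 34, 28, 31, 26, 27, 26, 17, 225, 226, 225, 223, 222, 219]
226 [223, 221, 221, 221, 222, 122, 35, 35, 38, 38, 39, 40, 40, 36, 42, 40, 40, 44, 48, 45, 50, 48, 40, 43, 39, 35, 42, 41, 31, 29, 31, 26, 23, 61, 221, 222, 224, 224, 223, 221]
[[294.0, 186.7], [323.5, 186.7], [352.9, 186.7]]
[[295.0, 222.3], [323.5, 222.3], [351.9, 222.4]]
```

View pics/g.png

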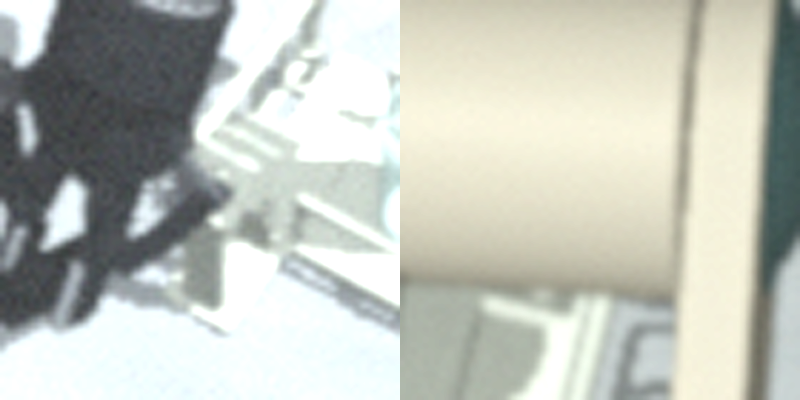

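The zoom shows the finger links (the dark bar ending at (225,190) is a knuckle) and a small bright patch near (165,185), where the tip is predicted. The offsets look to be within 2–3 mm against 4 mm of clearance, so I insert slowly and watch the force.

```bash
echo '[[[-0.008,0,0.0009],[0,0,0]],[[-0.008,0,0],[0,0,0]],[[-0.008,0,0],[0,0,0]],[[-0.006,0,0],[0,0,0]],[[-0.004,0,0],[0,0,0]],[[0,0,0],[0,0,0]],[[0,0,0],[0,0,0]]]' > path.dat && python3 inch.py path.dat; for i in 1; do :; done; echo '[[[-0.003,0,0],[0,0,0]],[[-0.003,0,0],[0,0,0]],[[-0.003,0,0],[0,0,0]],[[0,0,0],[0,0,0]]]' > path.dat && python3 inch.py path.dat; python3 go.py r .0475 0 .129 0 .6109
```

```text
clock: 12.85
tool_pos: [0.6397, -0.0252, 0.1865]
tool_rot: [0.038, 0.946, -0.12, 0.3]
force: [0.5, -0.3, -1.4]
opening: 0.0242
gripper_force: 58.5
clock: 13.25
tool_pos: [0.632, -0.0233, 0.1805]
tool_rot: [0.038, 0.946, -0.12, 0.299]
force: [-0.1, 0.4, -1.0]
opening: 0.0245
gripper_force: 58.5
t 13.25 goal [ 0.5589 -0.0045  0.129 ] rotvec [ 0.    -0.001  0.   ] delta now [-0.0914  0.     -0.0012] delta after turn [-0.0914  0.0001 -0.0011]
```

```bash
echo '[[[-0.004,0,-0.0005],[0,0,0]],[[-0.004,0,0],[0,0,0]],[[-0.004,0,0],[0,0,0]],[[0,0,0],[0,0,0]]]' > path.dat && python3 inch.py path.dat; echo '[[[-0.003,0,0],[0,0,0]],[[-0.003,0,0],[0,0,0]],[[-0.003,0,0],[0,0,0]],[[0,0,0],[0,0,0]]]' > path.dat && python3 inch.py path.dat;  echo '[[[-0.003,0,0],[0,0,0]],[[-0.003,0,0],[0,0,0]],[[-0.003,0,0],[0,0,0]],[[0,0,0],[0,0,0]]]' > path.dat && python3 inch.py path.dat; python3 go.py r .0475 0 .129 0 .6109
```

```text
clock: 13.65
tool_pos: [0.6221, -0.0207, 0.1739]
tool_rot: [0.038, 0.946, -0.12, 0.299]
force: [1.4, 0.1, -0.7]
opening: 0.0244
gripper_force: 58.5
clock: 14.05
tool_pos: [0.6151, -0.0189, 0.1689]
tool_rot: [0.038, 0.946, -0.12, 0.299]
force: [0.3, 0.6, -1.0]
opening: 0.0243
gripper_force: 58.5
clock: 14.45
tool_pos: [0.608, -0.0171, 0.1638]
tool_rot: [0.038, 0.946, -0.12, 0.299]
force: [0.2, 0.5, -0.7]
opening: 0.0245
gripper_force: 58.5
t 14.45 goal [ 0.5589 -0.0045  0.129 ] rotvec [ 0.    -0.001  0.   ] delta now [-0.0615  0.     -0.0007] delta after turn [-0.0615  0.     -0.0006]
```

```bash
echo '[[[-0.003,0,0],[0,0,0]],[[-0.003,0,0],[0,0,0]],[[-0.003,0,0],[0,0,0]],[[0,0,0],[0,0,0]]]' > path.dat && python3 inch.py path.dat; echo '[[[-0.003,0,0],[0,0,0]],[[-0.003,0,0],[0,0,0]],[[-0.003,0,0],[0,0,0]],[[0,0,0],[0,0,0]]]' > path.dat && python3 inch.py path.dat;  echo '[[[-0.003,0,0],[0,0,0]],[[-0.003,0,0],[0,0,0]],[[-0.003,0,0],[0,0,0]],[[0,0,0],[0,0,0]]]' > path.dat && python3 inch.py path.dat; python3 go.py r .0475 0 .129 0 .6109
```

```text
clock: 14.85
tool_pos: [0.6009, -0.0153, 0.1586]
tool_rot: [0.038, 0.946, -0.12, 0.299]
force: [-0.1, -0.2, -1.2]
opening: 0.0244
gripper_force: 58.5
clock: 15.25
tool_pos: [0.5937, -0.0135, 0.1534]
tool_rot: [0.038, 0.946, -0.12, 0.299]
force: [0.5, 0.4, -1.3]
opening: 0.0246
gripper_force: 58.5
clock: 15.65
tool_pos: [0.5866, -0.0116, 0.1482]
tool_rot: [0.038, 0.946, -0.12, 0.299]
force: [-0.4, -0.8, -1.6]
opening: 0.0244
gripper_force: 58.5
t 15.65 goal [ 0.5589 -0.0045  0.129 ] rotvec [ 0.    -0.001  0.001] delta now [-0.0344  0.     -0.0007] delta after turn [-0.0344  0.     -0.0007]
```

```bash
echo '[[[-0.004,0,0],[0,0,0]],[[-0.004,0,0],[0,0,0]],[[-0.004,0,0],[0,0,0]],[[-0.004,0,0],[0,0,0]],[[-0.004,0,0],[0,0,0]],[[-0.004,0,0],[0,0,0]],[[0,0,0],[0,0,0]],[[0,0,0],[0,0,0]]]' > path.dat && python3 inch.py path.dat; echo '[[[-0.001,0,0],[0,0,0]],[[-0.001,0,0],[0,0,0]],[[-0.001,0,0],[0,0,0]],[[-0.001,0,0],[0,0,0]],[[0,0,0],[0,0,0]],[[0,0,0],[0,0,0]]]' > path.dat && python3 inch.py path.dat; echo '[[[-0.001,0,0],[0,0,0]],[[-0.001,0,0],[0,0,0]],[[0,0,0],[0,0,0]],[[0,0,0],[0,0,0]]]' > path.dat && python3 inch.py path.dat;python3 go.py r .0475 0 .129 0 .6109
```

```text
clock: 16.45
tool_pos: [0.568, -0.0068, 0.135]
tool_rot: [0.038, 0.946, -0.12, 0.299]
force: [0.1, 0.1, -1.9]
opening: 0.0244
gripper_force: 58.5
clock: 17.05
tool_pos: [0.5648, -0.006, 0.1326]
tool_rot: [0.038, 0.946, -0.12, 0.299]
force: [-0.6, -0.2, -0.9]
opening: 0.0242
gripper_force: 58.5
clock: 17.45
tool_pos: [0.5632, -0.0056, 0.1314]
tool_rot: [0.038, 0.946, -0.12, 0.299]
force: [-0.6, -0.7, -0.5]
opening: 0.0241
gripper_force: 58.5
t 17.45 goal [ 0.5589 -0.0045  0.129 ] rotvec [ 0.    -0.002  0.   ] delta now [-0.005   0.     -0.0006] delta after turn [-0.005   0.0001 -0.0006]
```

```bash
echo '[[[-0.001,0,0],[0,0,0]],[[-0.001,0,0],[0,0,0]],[[0,0,0],[0,0,0]],[[0,0,0],[0,0,0]]]' > path.dat && python3 inch.py path.dat; echo '[[[-0.001,0,0],[0,0,0]],[[0,0,0],[0,0,0]],[[0,0,0],[0,0,0]]]' > path.dat && python3 inch.py path.dat; echo '[[[-0.001,0,0],[0,0,0]],[[0,0,0],[0,0,0]],[[0,0,0],[0,0,0]]]' > path.dat && python3 inch.py path.dat; echo '[[[-0.001,0,0],[0,0,0]],[[0,0,0],[0,0,0]],[[0,0,0],[0,0,0]]]' > path.dat && python3 inch.py path.dat
```

```text
clock: 17.85
tool_pos: [0.5616, -0.0052, 0.1303]
tool_rot: [0.038, 0.946, -0.12, 0.299]
force: [0.4, -0.1, -0.0]
opening: 0.0247
gripper_force: 58.5
clock: 18.15
tool_pos: [0.561, -0.005, 0.1299]
tool_rot: [0.038, 0.946, -0.12, 0.3]
force: [0.2, -0.8, 0.1]
opening: 0.0244
gripper_force: 58.5
clock: 18.45
tool_pos: [0.5608, -0.005, 0.1301]
tool_rot: [0.038, 0.945, -0.12, 0.3]
force: [5.2, -1.8, -0.0]
opening: 0.0248
gripper_force: 58.3
clock: 18.75
tool_pos: [0.5606, -0.0048, 0.1302]
tool_rot: [0.038, 0.945, -0.12, 0.301]
force: [7.8, -1.9, 1.1]
opening: 0.0243
gripper_force: 58.5
```

The shoulder met the upper eye where expected. I open the gripper and back out square to the rod.

```bash
echo '[[[0,0,0],[0,0,0]],[[0,0,0],[0,0,0]],[[0,0,0],[0,0,0]],[[0,0,0],[0,0,0]],[[0,0,0],[0,0,0]]]' > path.dat && python3 inch.py path.dat .055; echo '[[[0,0,-0.01],[0,0,0]],[[0,0,-0.01],[0,0,0]],[[0,0,-0.02],[0,0,0]],[[0,0,-0.03],[0,0,0]],[[0,0,-0.03],[0,0,0]],[[0,0,-0.03],[0,0,0]],[[0,0.04,-0.02],[0,0,0]],[[0,0.04,-0.01],[0,0,0]],[[0,0.04,0],[0,0,0]],[[0,0.04,0],[0,0,0]],[[0,0.04,0],[0,0,0]],[[0,0.04,0],[0,0,0]],[[0,0,0],[0,0,0]],[[0,0,0],[0,0,0]]]' > path.dat && python3 inch.py path.dat
python3 - <<'E'
from rig import robot; import cv2
from h import *
s=robot.capture("scene")[160:220,290:350]; t=robot.capture("top")[170:240,270:340]
g=lambda i:cv2.convertScaleAbs(cv2.resize(i,(400,400),interpolation=2),alpha=1.3)
cv2.imwrite("pics/i.png",cv2.hconcat([g(s),g(t)]))
for n,o,k in(("scene",[290,160],6.667),("top",[270,170],5.714)):
    m=robot.camera_model(n)
    for a in(.0575+.018,.0025,-.0675):
        P=np.array([.023,0,.106])+np.array([np.cos(.611),0,np.sin(.611)])*-1*(a-.028*0) if 0 else np.array([.023,0,.106])-np.array([np.cos(.611),0,np.sin(.611)])*(a)
        print(n,((proj(m,rz(-.252)@P+[.5129,.0073,0])-o)*k).round())
E
```

```text
clock: 19.25
tool_pos: [0.5591, -0.0046, 0.1283]
tool_rot: [0.038, 0.946, -0.12, 0.299]
force: [-0.8, -0.9, 0.3]
opening: 0.0548
gripper_force: 0.0
clock: 20.65
tool_pos: [0.4097, -0.2146, 0.2601]
tool_rot: [0.038, 0.946, -0.121, 0.3]
force: [0.1, 0.1, 0.1]
opening: 0.0551
gripper_force: 0.0
scene [284. 204.]
scene [214. 246.]
scene [140. 290.]
top [154. 292.]
top [193. 142.]
top [233. -15.]
```

View pics/i.png

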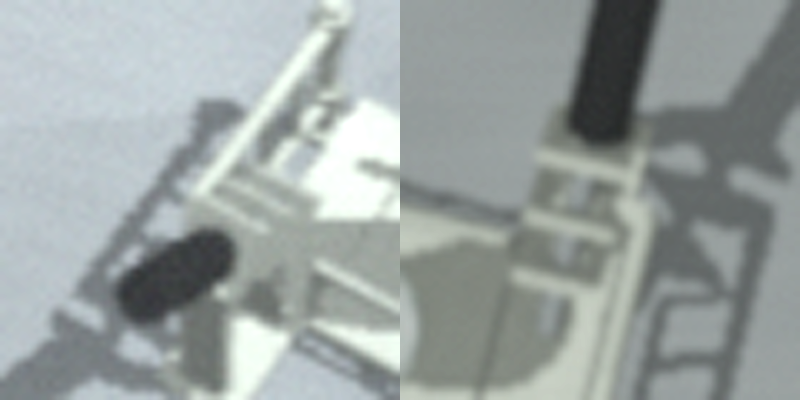

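The picture shows the grip seated on the upper eye (scene (230,245), top (605,135)). The bright rod is visible between the plates at (575,190) and (568,240), with its tip out beyond the lower eye at (553,315), and the gate is shut. I hand in the job.

```bash
python3 -c "
from rig import robot
print(robot.finish_job())"
```

```text
the job is handed in; nothing more can be done
None
```

The gate is shut and the locking rod is through all three eyes with its grip resting on the upper eye, released; I handed the job in after about 21 s, and no verdict was returned.

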